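# Reverse the polarimeter tube

### The job

Raise the polarimeter's slatted shutter by its bar handle, all the way back, so that it stays open by itself. Then take out the sample tube, turn it end for end and lay it back on its two V supports with the bulged, blue-capped end at the detector side, slid right up against the detector-side wall of the chamber. Handle the glass gently, do not knock the tube against the instrument, leave the other things on the bench where they are, and let go of everything with the shutter left open.

Things in the scene. Friction and masses are not known exactly. Their poses are not given: they have to be found in the camera images.
- polarimeter: Fixed white bench instrument, 590 mm long (its y), x from -165 to +185 mm, 240 mm high. Origin on the bench under the shutter's axis; -x side faces the robot, z up. Lamp house (black vents on top) at y 125 to 275 mm, detector house (dark display on top) at y -125 to -315 mm. Between them the sample chamber: floor 50 mm above the bench, front sill 120 mm high at x -165 to -153 mm.
- shutter_axis (a point): Axis of the circular side tracks, 60 mm above the polarimeter's origin; the shutter turns about the y direction (along the instrument) through it. Axes as the polarimeter. The slats (243 mm wide, 5 mm thick) run at radius 165 mm. A fixed rear cowl of outer radius 181 mm covers the back up to 62 deg above horizontal.
- shutter (a joint): Opening of the grey slatted shutter, rad: 0 closed (lower edge at the sill), 1.309 fully open at the back stop. About 0.45 kg: it falls shut if let go early, and rests open in the last part. Open, its edge is 164 mm above and 20 mm behind its axis, overhanging just behind the tube: a gripper cannot come straight down on the tube but must lean back to the robot (25 to 45 deg).
- handle (a point): Middle of the shutter's steel bar handle: round, 10 mm thick, 110 mm long along the instrument's y, 40 mm off the slats, 205 mm from the shutter axis; moves with the shutter. Closed: 178 mm ahead (-x) of and 102 mm above the axis. Open: 53 mm behind (+x) and 198 mm above it. Pinch or straddle it with a tool tilted 45 deg, one finger above and one below.
- chamber (a point): Where the middle of a tube lies when in the V supports midway between the chamber walls: 110 mm above the bench, 8 mm ahead (-x) of the shutter axis. Axes as the polarimeter: lamp-side wall 125 mm away at +y, detector-side wall 125 mm away at -y. The 90 deg V supports carry the end caps, 75 to 125 mm from this point either way; between them it is free for 60 mm below.
- tube_center (a point): Centre of the loose amber glass sample tube, on its axis: 20 mm thick, 220 mm long with caps, about 0.16 kg; its y axis runs along it to the bulged end. Caps 30 mm thick, 20 mm long: blue at the bulged end (+y), steel at the other. Starts with the bulge at the lamp side. Plain glass from y -90 to +46 mm; balances near the centre. Against a chamber wall it is 15 mm off the middle.
- tube_bulge (a point): Centre of the tube's bubble-trap bulge (32 mm thick, 32 mm long), on the tube's axis, 62 mm from its centre towards the blue cap.
- flask: Bystander: stoppered glass volumetric flask, 62 mm thick, 158 mm high, origin under its centre. Stands in front of the detector house.
- bulb: Bystander: orange rubber pipette bulb, 58 mm thick, 105 mm high, origin under its centre. Stands in front of the lamp house.
- dish: Bystander: white dish, 90 mm wide, 18 mm high, origin under its centre. On the bench in front of the lamp house.

How it is judged:
By the outcome, as a careful person would: the job done as asked, in the order asked, and still so for the second after the job is handed in, with the robot touching nothing.
It also fails if it takes over 64 s, if anything falls off the work surface, if the arm or the gripper's body presses on something with over 40 N, if the wrist force passes 120 N, or if a joint passes its speed limit or range.

### The arm

A 6-joint arm with a two-finger parallel gripper is mounted at the origin on the work surface. World frame = base frame: x ahead of the robot, y to its left, z up, the work surface at z = 0. Lengths are in m, angles in rad, forces in N, time in s.
With the tool pointing down it reaches from about 0.3 to 0.75 m from the base axis. Payload 8.5 kg.
Tool frame: the origin (TCP) lies at the very end of the fingers, on their centre line; the grasp point (between the pads) lies 19 mm behind it; z points along the fingers, y is the direction in which the jaws open and shut (so a half turn about z gives the same grasp; the last joint's range is limited). The gripper opens to 88 mm and grips with 3 to 60 N. Pads are 18 mm wide; open, the fingers measure 123 mm over their backs; the gripper's body (75 mm by 187 mm) begins 45 mm behind the grasp point.
Start: joints at [1.041, 0.381, 1.297, -0, 1.464, -0.215], TCP at [0.17, 0.523, 0.239] pointing down, gripper open.
Joint ranges: [-3.11, 3.11], [-0.89, 2.33], [0.22, 2.48], [-1.42, 4.56], [0.17, 2.85], [-2.88, 2.88]. Speed limits (rad/s): [2.39, 2.39, 3.14, 3.14, 3.14, 3.14].

### API

Orientations are given as a unit quaternion [x, y, z, w].
In Python, from bench import r gives the robot as it stands. The module is installed in compiled form; this text tells all that it offers. Calls block until the motion is done:
- r.move_pose(position, orientation): joint-space move of the TCP to a pose.
- r.servo_line(position, orientation=None, v=0.15, threshold=None): straight line of the TCP; orientation=None keeps the orientation; v is the mean speed in m/s. With threshold (N) it stops when the force on the tool has changed by that much, and returns True; else False.
- r.move_j(angles): joint-space move.
- r.gripper_to(opening, f_grip=None): finger opening in m; f_grip is the grip in N (None keeps the last); returns when the fingers have stopped.
- r.wait(seconds).
- r.ik(position, orientation): joint angles nearest the present ones, or None.
- r.sense(): the state.
- r.snapshot(name): name is "scene" or "top" or "wrist"; returns a dict with "frame" (384x512x3 uint8, blue, green, red), "vertical_fov" (degrees; the focal length in pixels is half the picture's height over the tangent of half this angle, whatever the lens; pixels are square), "cx", "cy" (the principal point, pixels), "eye" and "rotation" of the camera in the world. Camera axes: x right, y up, looking along -z (the intrinsics and any distortion apply to the point x, -y, -z); pixel columns grow to the right and rows downward; lengths in m; the calibration is good to about 2 mm. A picture is of the moment at which its call begins. There is no depth.
A pose or a line that the arm cannot do raises r.MotionError and nothing moves.
- r.finish_job(): hands the job in, once; it reports no verdict.
The state is a dict: "t": time; "joint_pos": joint angles; "qd": joint speeds; "joint_torque": joint torques, N m; "eef_pos": TCP position; "ee_rot": TCP orientation; "contact_force": force on the tool from outside, world axes, zero at the start; "torque": the same for the moment, N m; "opening": finger opening in m.
Only numpy, scipy, OpenCV 4.12 (cv2) and the standard library are available. Lean on these libraries where they do the work, as an engineer would, in place of code of your own. Each camera call takes 0.05 s, during which the arm holds its last target. There are 200 camera calls.

## Working session

There is one attempt and no reset: what is moved stays moved. The work goes in short steps, each a Python script; the robot and the scene stay as the last script left them, time stands still between calls to the robot, and variables do not carry over. Pictures are saved under pics/ and viewed, about 8 in all and at most 12, crops included, and the job is handed in when it is done.

```bash
mkdir -p pics; python3 - <<'E'
from bench import r
import cv2,numpy as np
s=r.sense(); print({k:np.round(v,3) for k,v in s.items()})
ims=[]
for n in("scene","top"):
    d=r.snapshot(n); cv2.imwrite(f"pics/{n}0.png",d["frame"]); print(n,d["vertical_fov"],d["cx"],d["cy"],d["eye"],np.round(d["rotation"],4).tolist(),[k for k in d])
    ims.append(d["frame"])
E
```

```text
{'t': np.float64(0.0), 'joint_pos': array([ 1.041,  0.381,  1.298,  0.   ,  1.464, -0.215]), 'qd': array([ 0.   , -0.002,  0.002, -0.   ,  0.001,  0.002]), 'joint_torque': array([-0.0000e+00, -4.3793e+01, -2.2455e+01,  7.1000e-02,  3.5000e-02,
       -0.0000e+00]), 'eef_pos': array([0.17 , 0.523, 0.238]), 'ee_rot': array([ 0.157,  0.988, -0.001, -0.   ]), 'contact_force': array([-0.925, -0.174, -0.494]), 'torque': array([-0.003, -0.012, -0.01 ]), 'opening': np.float64(0.088)}
scene 50.073720385195514 252.35922679189773 187.85795887778482 [0.35540966 0.2372784  0.98435955] [-0.0482, 0.1428, 0.9358, -0.3186] ['frame', 'vertical_fov', 'cx', 'cy', 'eye', 'rotation']
top 47.91652965566155 252.4590346061535 191.30073141828353 [0.45011144 0.01375477 1.06272437] [0.0176, -0.0035, -0.6975, 0.7163] ['frame', 'vertical_fov', 'cx', 'cy', 'eye', 'rotation']
```

View pics/top0.png

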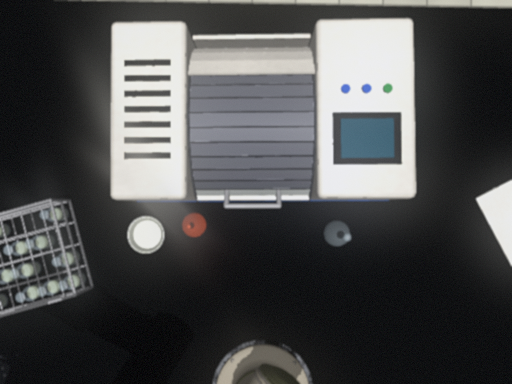

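View pics/scene0.png

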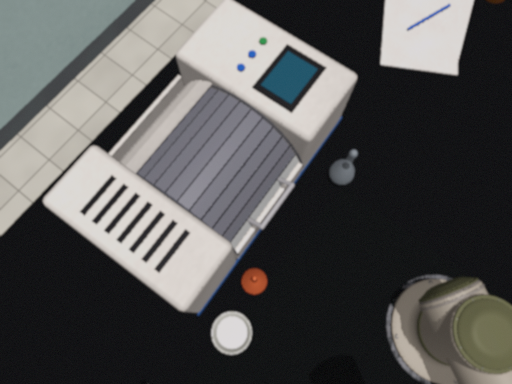

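The top view shows the polarimeter upright: houses at u 111–187 and 315–414, front edge v≈198, handle bar at u≈225–281, v≈206. The scene view has the handle bar at about (260,222)–(295,182). Next I'll convert these to world positions.

```bash
cat > h.py <<'E'
import numpy as np, cv2
from scipy.spatial.transform import Rotation as R
def ray(d,uv):
    f=d["frame"].shape[0]/2/np.tan(np.radians(d["vertical_fov"])/2)
    q=np.array(d["rotation"]); M=R.from_quat(q).as_matrix() if q.size==4 else q
    v=np.array([(uv[0]-d["cx"])/f,-(uv[1]-d["cy"])/f,-1.]); return np.array(d["eye"]),M@v
def onz(d,uv,z):
    e,v=ray(d,uv); return e+v*(z-e[2])/v[2]
def proj(d,p):
    f=d["frame"].shape[0]/2/np.tan(np.radians(d["vertical_fov"])/2)
    q=np.array(d["rotation"]); M=R.from_quat(q).as_matrix() if q.size==4 else q
    c=M.T@(np.array(p)-d["eye"]); return np.array([d["cx"]-f*c[0]/c[2],d["cy"]+f*c[1]/c[2]])
def tri(d1,a,d2,b):
    e1,v1=ray(d1,a);e2,v2=ray(d2,b)
    s=np.linalg.lstsq(np.c_[v1,-v2],e2-e1,rcond=None)[0]
    p,q=e1+s[0]*v1,e2+s[1]*v2; return (p+q)/2,np.linalg.norm(p-q)
E
python3 - <<'E'
from bench import r
from h import *
t=r.snapshot("top"); s=r.snapshot("scene")
g=t["frame"].max(2)
m=(g>150).astype(np.uint8); m=cv2.morphologyEx(m,cv2.MORPH_OPEN,np.ones((5,5)))
for x0,x1 in((100,188),(316,425)):
    q=m.copy(); q[:,:x0]=0;q[:,x1:]=0;q[215:]=0;q[:12]=0
    c=max(cv2.findContours(q,0,2)[0],key=cv2.contourArea); a=cv2.minAreaRect(c)
    print(a,[onz(t,p,.24).round(4).tolist() for p in cv2.boxPoints(a)])
for n,d,(x0,y0,x1,y1),k in(("t",t,(210,180,296,214),6),("s",s,(225,150,325,260),5)):
    cv2.imwrite(f"pics/h{n}.png",cv2.resize(d["frame"][y0:y1,x0:x1],None,fx=k,fy=k,interpolation=cv2.INTER_CUBIC))
a=cv2.imread("pics/ht.png");b=cv2.imread("pics/hs.png")
w=np.zeros((204+550,516,3),np.uint8);w[:204,:516]=a;w[204:204+550,:500]=b
cv2.imwrite("pics/hh.png",cv2.resize(w,None,fx=.75,fy=.75))
# dark bench items
hs=cv2.cvtColor(t["frame"],cv2.COLOR_BGR2HSV)
E
```

```text
((148.0, 110.49998474121094), (73.99998474121094, 176.99996948242188), -0.0) [[0.4526, 0.3012, 0.24], [0.7958, 0.3138, 0.24], [0.7985, 0.1698, 0.24], [0.4564, 0.1589, 0.24]]
((365.42388916015625, 108.11418151855469), (178.68121337890625, 97.85045623779297), 89.40933990478516) [[0.8085, -0.0819, 0.24], [0.8139, -0.2687, 0.24], [0.4719, -0.2775, 0.24], [0.4651, -0.0932, 0.24]]
```

View pics/hh.png

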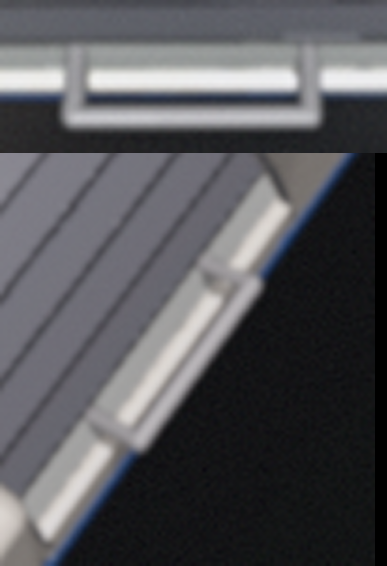

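```bash
python3 - <<'E'
from bench import r
from h import *
t=r.snapshot("top"); s=r.snapshot("scene")
for a,b in(((224.9,206.2),(262.6,226.5)),((280.6,205.6),(292.6,186)),((252.7,205.9),(277.6,206.3))):
    print(tri(t,a,s,b), onz(t,a,.162))
yaw=.032;c,sn=np.cos(yaw),np.sin(yaw);M=np.array([[c,-sn,0],[sn,c,0],[0,0,1]])
o=onz(t,(252.7,205.9),.162)-M@[-.178,0,.162];print("origin from handle",o)
o2=np.array([.623,.037,0])
for p in([-.165,.275,.24],[-.165,-.315,.24],[-.178,.05,.162],[-.178,-.05,.162]):
    print(proj(t,o2+M@p),proj(s,o2+M@p))
hs=cv2.cvtColor(t["frame"],cv2.COLOR_BGR2HSV)
print("bulb",onz(t,(194,225),.09),"flask",onz(t,(335,233),.08),"dish",onz(t,(146,235),.018))
from scipy.spatial.transform import Rotation as R
# reachability for handle arc
Rp=R.from_euler('z',yaw)
for phi in (0,.3,.6,.9,1.2,1.309):
    a=np.arctan2(.102,.178)+phi
    P=o+M@[-.205*np.cos(a),0,.06+.205*np.sin(a)]
    row=[]
    for tilt in range(0,91,15):  # tool z leaning: cos->forward, sin->down
        th=np.radians(tilt); z=np.array([np.cos(th),0,-np.sin(th)])
        y=np.array([np.sin(th),0,np.cos(th)]); 
        ok=''
        for sg in(1,-1):
            A=np.c_[np.cross(sg*y,z),sg*y,z]
            q=(Rp*R.from_matrix(A)).as_quat(); ok+='Y' if r.ik(P+.019*(M@z),q) is not None else '.'
        row.append(ok)
    print(phi,P.round(3),row)
E
```

```text
(array([0.44399257, 0.08786361, 0.17136133]), np.float64(0.0005490665483803478)) [0.4441829  0.08875237 0.162     ]
(array([ 0.44898681, -0.02800564,  0.14140186]), np.float64(0.0009874426614260715)) [ 0.44856718 -0.02725973  0.162     ]
(array([0.44657244, 0.0310392 , 0.15347994]), np.float64(0.000506465142547836)) [0.44637495 0.0307786  0.162     ]
origin from handle [6.24283817e-01 3.64736323e-02 2.77555756e-17]
[108.14311343 200.64038296] [184.59895241 314.77161816]
[418.21004106 199.00816255] [361.88896882  73.62668894]
[228.46629976 206.62843005] [264.50424639 225.05622826]
[276.44727966 206.39013447] [292.02910084 187.08459074]
bulb [0.39950423 0.16322887 0.09      ] flask [ 0.38984942 -0.1553504   0.08      ] dish [0.36832708 0.29016616 0.018     ]
0 [0.447 0.031 0.162] ['..', '..', 'YY', 'YY', 'YY', 'YY', 'Y.']
0.3 [0.485 0.032 0.21 ] ['.Y', '.Y', 'YY', 'YY', 'YY', 'YY', 'Y.']
0.6 [0.535 0.034 0.245] ['.Y', 'YY', 'YY', 'YY', 'YY', 'Y.', 'Y.']
0.9 [0.594 0.035 0.263] ['.Y', 'YY', 'YY', 'YY', 'YY', 'Y.', 'Y.']
1.2 [0.655 0.037 0.263] ['.Y', 'YY', 'YY', 'YY', 'Y.', 'Y.', 'Y.']
1.309 [0.677 0.038 0.258] ['.Y', 'YY', 'YY', 'YY', 'Y.', 'Y.', 'Y.']
```

```bash
cat >> h.py <<'E'
O=np.array([.624,.0367,0]); YAW=.032; RP=R.from_euler('z',YAW)
def L2W(p): return O+RP.apply(p)
def W2L(p): return RP.inv().apply(np.array(p)-O)
def tool(tilt):
    "jaws in the vertical x-z plane; z axis tilt deg below horizontal, forward"
    th=np.radians(tilt); z=np.array([np.cos(th),0,-np.sin(th)]); y=np.array([np.sin(th),0,np.cos(th)])
    return z,(RP*R.from_matrix(np.c_[np.cross(y,z),y,z])).as_quat()
def handle(phi,rad=.205):
    a=np.arctan2(.102,.178)+phi; return np.array([-rad*np.cos(a),0,.06+rad*np.sin(a)])
E
python3 - <<'E'
from bench import r
from h import *
r.servo_line([.17,.523,.40],v=.3)
z,q=tool(45)
h=handle(0)
r.gripper_to(.05)
r.move_pose(L2W(h-.2*z+[0,0,.05]),q)
r.servo_line(L2W(h-.10*z),v=.25)
print(r.sense()["t"],r.sense()["eef_pos"],r.sense()["joint_pos"])
d=r.snapshot("wrist"); f=d["frame"].copy()
for y in(-.05,0,.05):
    p=proj(d,L2W(h+[0,y,0])); print(p); cv2.circle(f,tuple(int(v) for v in p),3,(0,0,255),-1)
cv2.imwrite("pics/w1.png",f)
E
```

```text
5.075 [0.37561751 0.02877674 0.23311395] [-0.5117618  -0.20276796  2.22742682  0.78059326  0.54703007 -1.10634822]
[254.30262488 238.92361685]
[254.33220872 191.62439397]
[254.36532514 138.67720334]
```

View pics/w1.png

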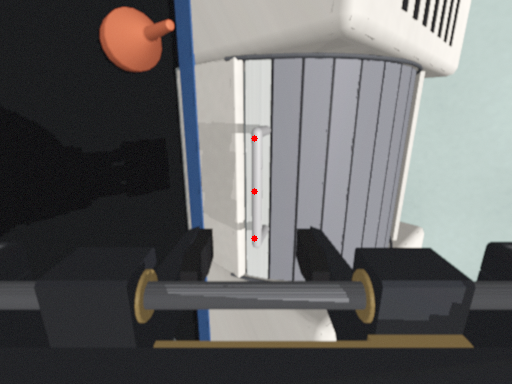

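The wrist view shows the bar at u≈258, v 131–241. The prediction was 254 and 139–239, so the bar is about 3–4 mm up along the jaw direction. I'll add that correction and go in.

```bash
python3 - <<'E'
from bench import r
from h import *
z,q=tool(45); y=np.array([z[2]*-1,0,z[0]])
h=handle(0)+.003*y+[0,.003,0]
print(r.servo_line(L2W(h-.02*z),v=.15,threshold=8))
print(r.servo_line(L2W(h+.014*z),v=.08,threshold=8))
r.gripper_to(.006,f_grip=4)
s=r.sense();print(s["t"],s["opening"],s["contact_force"],W2L(s["eef_pos"]))
d=r.snapshot("wrist"); cv2.imwrite("pics/w2.png",d["frame"])
E
```

```text
False
False
7.075 0.009693100214537172 [-1.76533226 -1.38086932 -0.98320959] [-0.16614375  0.00302175  0.15387302]
```

View pics/w2.png

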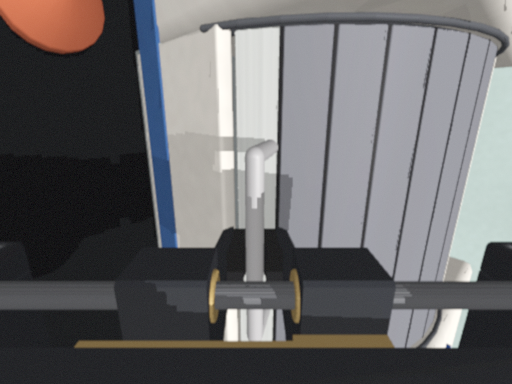

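```bash
sed -i 's/^O=.*; YAW/O=np.array([.627,.038,0]); YAW/' h.py; python3 - <<'E'
from bench import r
from h import *
r.gripper_to(.015)
n=10
for i in range(1,n+1):
    phi=1.309*i/n; z,q=tool(45+20*i/n)
    last=i==n
    hit=r.servo_line(L2W(handle(phi)+.014*z),q,v=.09,threshold=25)
    s=r.sense(); print(round(phi,2),hit,round(s["t"],2),s["contact_force"].round(1))
    if hit: break
d=r.snapshot("top"); cv2.imwrite("pics/t3.png",d["frame"])
print([proj(d,L2W(handle(1.309)+[0,k,0])).round(1) for k in(-.05,.05)])
E
```

```text
0.13 False 8.1 [-1.4  1.2 -1.3]
0.26 False 8.62 [-1.2 -1.1 -1.1]
0.39 False 9.07 [-1.2 -0.8 -0.3]
0.52 False 9.51 [-0.4  0.1  0.7]
0.65 False 9.95 [-0.2  0.1  0.5]
0.79 False 10.39 [ 0.5 -0.8  1.5]
0.92 False 10.83 [ 0.3 -1.9  1.7]
1.05 False 11.28 [ 1.3 -1.3  1.3]
1.18 False 11.72 [ 2.3 -0.3  0.4]
1.31 False 12.16 [0.3 1.1 0.5]
[array([277. ,  81.6]), array([223.7,  82.1])]
```

View pics/t3.png

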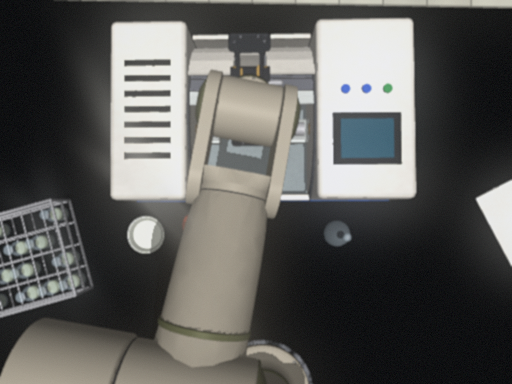

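The shutter has followed the arm: the chamber interior is visible at v 80–190. I'll press it gently to the stop, withdraw, and look at the tube.

```bash
python3 - <<'E'
from bench import r
from h import *
z,q=tool(65); h=handle(1.309)+.014*z
tan=np.array([.966,0,-.259])
print(r.servo_line(L2W(h+.010*tan),v=.04,threshold=7), W2L(r.sense()["eef_pos"])-h, r.sense()["contact_force"])
p=W2L(r.sense()["eef_pos"])-.002*tan
r.servo_line(L2W(p),v=.05)
print(r.servo_line(L2W(p-.07*z),v=.15,threshold=8))
p=p-.07*z
z2,q2=tool(60)
r.move_pose(L2W([-.16,0,.40]),q2)
print(r.sense()["t"],r.sense()["joint_pos"])
d=r.snapshot("wrist"); cv2.imwrite("pics/w4.png",d["frame"])
np.savez("w4.npz",**d)
E
```

```text
True [ 0.00457885  0.00021677 -0.00292841] [-5.1466314  -1.04758004  0.12946733]
False
14.1917 [-0.26504849 -0.07159219  1.49373012  0.15625965  1.22046331 -0.31288942]
```

View pics/w4.png

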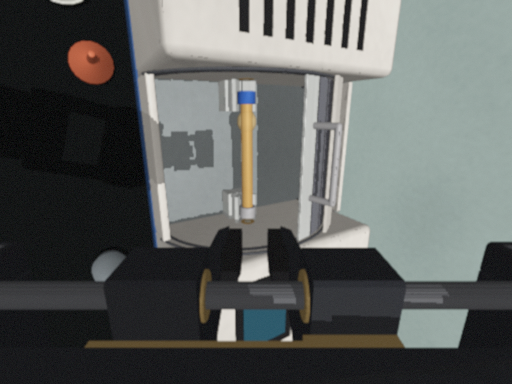

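```bash
python3 - <<'E'
from bench import r
from h import *
d=dict(np.load("w4.npz")); f=d["frame"]
hs=cv2.cvtColor(f,cv2.COLOR_BGR2HSV)
roi=np.zeros(f.shape[:2],bool); roi[75:228,225:270]=1
am=(hs[...,0]>8)&(hs[...,0]<28)&(hs[...,1]>90)&roi
bl=(hs[...,0]>100)&(hs[...,0]<130)&(hs[...,1]>130)&roi
for n,m in(("amber",am),("blue",bl)):
    ys,xs=np.nonzero(m); print(n,m.sum(),xs.min(),xs.max(),ys.min(),ys.max(),xs.mean(),ys.mean(),W2L(onz(d,(xs.mean(),ys.mean()),.11)))
    for yy in(ys.min(),ys.max()):
        x=xs[ys==yy].mean(); print("  end",yy,x,W2L(onz(d,(x,yy),.11)).round(4))
for yy in(150,170,190):
    x=np.nonzero(am[yy])[0]; print(yy,x.min(),x.max(),W2L(onz(d,((x.min()+x.max())/2,yy),.11)).round(4))
print("pred chamber",proj(d,L2W([-.008,0,.11])),[proj(d,L2W([-.008,k,.11])) for k in(-.125,.125)])
t=r.snapshot("top");cv2.imwrite("pics/x.png",cv2.resize(f[65:235,130:380],None,fx=3,fy=3,interpolation=cv2.INTER_CUBIC))
E
```

```text
amber 1129 238 253 79 223 246.2400354295837 154.3613817537644 [-0.00994631  0.00110367  0.11      ]
  end 79 240.0 [-0.0201  0.1232  0.11  ]
  end 223 246.5 [-0.0107 -0.1292  0.11  ]
blue 187 238 254 92 103 245.93048128342247 97.11764705882354 [-0.00956792  0.09599437  0.11      ]
  end 92 246.0 [-0.0094  0.104   0.11  ]
  end 103 239.5 [-0.0217  0.0866  0.11  ]
150 242 251 [-0.0094  0.0087  0.11  ]
170 242 251 [-0.0097 -0.0269  0.11  ]
190 242 251 [-0.0101 -0.0641  0.11  ]
pred chamber [247.21886464 154.90235655] [array([247.73664567, 220.65673737]), array([246.61519659,  78.24095474])]
```

View pics/x.png

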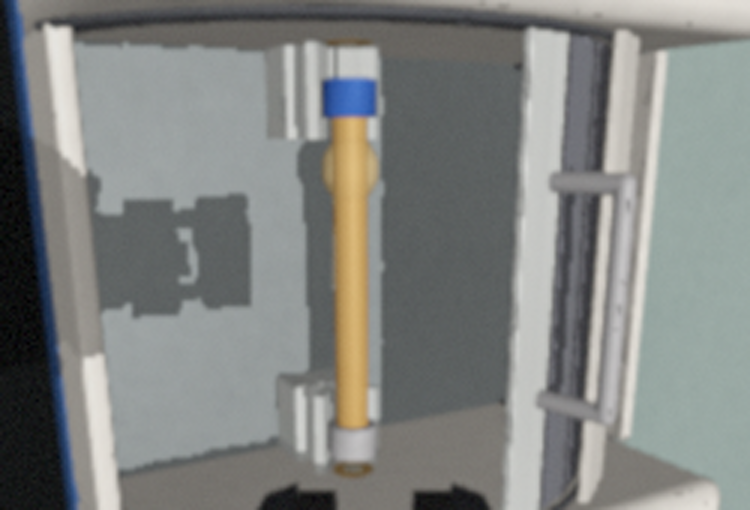

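The tube lies at local x≈-0.010, z 0.11, with its centre at y≈-0.006. The blue cap is at v 91–104, the steel cap at v 208–219, and the shutter is open at its stop. Next I'll check IK for the pick and for the half-turned place.

```bash
cat >> h.py <<'E'
def flip(q): return (R.from_quat(q)*R.from_euler('z',np.pi)).as_quat()
E
python3 - <<'E'
from bench import r
from h import *
print(r.sense()["joint_pos"].round(2))
for t in(43,47,52):
  z,q=tool(t)
  for nm,Q in(("a",q),("b",flip(q))):
    for nme,p in(("grasp",np.array([-.009,-.006,.11])+.015*z),("back",np.array([-.009,-.006,.11])-.12*z),("high",np.array([-.16,0,.42])),("high2",np.array([-.22,0,.45]))):
        j=r.ik(L2W(p),Q); print(t,nm,nme,None if j is None else np.round(j,2))
E
```

```text
[-0.26 -0.07  1.49  0.16  1.22 -0.31]
43 a grasp [-0.21  0.52  1.87  1.86  0.18 -2.03]
43 a back [-0.28  0.21  2.01  1.06  0.26 -1.26]
43 a high [-0.33 -0.19  1.66  0.33  0.91 -0.46]
43 a high2 [-0.44 -0.33  1.66  0.38  1.08 -0.52]
43 b grasp [-0.21  0.52  1.87  1.86  0.18  1.12]
43 b back [-0.28  0.21  2.01  1.06  0.26  1.88]
43 b high [-0.33 -0.19  1.66  0.33  0.91  2.68]
43 b high2 [-0.44 -0.33  1.66  0.38  1.08  2.62]
47 a grasp None
47 a back [-0.26  0.2   1.94  0.64  0.34 -0.83]
47 a high [-0.31 -0.16  1.61  0.28  1.   -0.41]
47 a high2 [-0.41 -0.3   1.61  0.32  1.15 -0.47]
47 b grasp None
47 b back [-0.26  0.2   1.94  0.64  0.34  2.31]
47 b high [-0.31 -0.16  1.61  0.28  1.    2.73]
47 b high2 [-0.41 -0.3   1.61  0.32  1.15  2.67]
52 a grasp [-0.19  0.5   1.77  0.57  0.26 -0.74]
52 a back [-0.24  0.21  1.85  0.38  0.47 -0.56]
52 a high [-0.29 -0.13  1.54  0.22  1.1  -0.36]
52 a high2 [-0.38 -0.26  1.55  0.26  1.24 -0.42]
52 b grasp [-0.19  0.5   1.77  0.57  0.26  2.4 ]
52 b back [-0.24  0.21  1.85  0.38  0.47  2.58]
52 b high [-0.29 -0.13  1.54  0.22  1.1   2.78]
52 b high2 [-0.38 -0.26  1.55  0.26  1.24  2.73]
```

```bash
python3 - <<'E'
from bench import r
from h import *
z,q=tool(52); g=np.array([-.0093,-.006,.110])
r.gripper_to(.044)
r.move_pose(L2W(g-.20*z),q)
print(r.servo_line(L2W(g-.04*z),v=.2,threshold=6))
f0=r.sense()["contact_force"]
print(r.servo_line(L2W(g+.013*z),v=.06,threshold=4), r.sense()["contact_force"]-f0)
r.gripper_to(.012,f_grip=8)
s=r.sense();print(s["t"],s["opening"],s["contact_force"]-f0,W2L(s["eef_pos"]))
d=r.snapshot("wrist"); cv2.imwrite("pics/w5.png",d["frame"])
E
```

```text
False
False [ 0.12283959 -1.06406875 -0.65120818]
17.9583 0.019991626198652416 [1.26513169 0.46421257 1.45351058] [-0.0009358  -0.00612129  0.10023992]
```

View pics/w5.png

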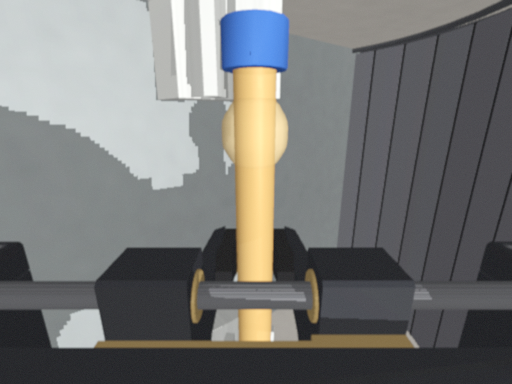

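```bash
python3 - <<'E'
from bench import r
from h import *
d=r.snapshot("wrist"); hs=cv2.cvtColor(d["frame"],cv2.COLOR_BGR2HSV)
am=(hs[...,0]>8)&(hs[...,0]<28)&(hs[...,1]>60); am[:,:200]=0;am[:,310:]=0
w=[(v,np.ptp(np.nonzero(am[v])[0])) for v in range(90,175,5)]; print(w)
for v in(128,133,138): print(v,W2L(onz(d,(254,v),.11)).round(4))
for v in(36,68): print("blue",v,W2L(onz(d,(254,v),.113)).round(4))
z,q=tool(52); g=np.array([-.0093,-.006,.110])
f0=r.sense()["contact_force"]
r.servo_line(L2W(g+.013*z+[0,0,.02]),v=.05)
s=r.sense();print(s["t"],s["opening"],s["contact_force"]-f0)
r.servo_line(L2W(g+.013*z+[0,0,.02]-.19*z),v=.2)
r.servo_line(L2W([-.17,-.006,.43]),v=.2)
r.move_pose(L2W([-.17,-.006,.43]),flip(q))
s=r.sense();print(s["t"],s["opening"],s["contact_force"]-f0,s["joint_pos"].round(2))
d=r.snapshot("wrist"); cv2.imwrite("pics/w6.png",d["frame"])
E
```

```text
[(90, np.int64(42)), (95, np.int64(40)), (100, np.int64(43)), (105, np.int64(48)), (110, np.int64(53)), (115, np.int64(59)), (120, np.int64(63)), (125, np.int64(65)), (130, np.int64(65)), (135, np.int64(65)), (140, np.int64(64)), (145, np.int64(63)), (150, np.int64(58)), (155, np.int64(52)), (160, np.int64(45)), (165, np.int64(39)), (170, np.int64(39))]
128 [-0.0095  0.0598  0.11  ]
133 [-0.0095  0.0574  0.11  ]
138 [-0.0095  0.055   0.11  ]
blue 36 [-0.0118  0.0984  0.113 ]
blue 68 [-0.0118  0.0859  0.113 ]
18.6083 0.019739100763118352 [-12.72853902   0.49531187 -12.78158026]
23.35 0.01966784915954787 [-0.50076604  0.67452657 -3.66362371] [-0.33 -0.16  1.53  0.24  1.14  2.75]
```

View pics/w6.png

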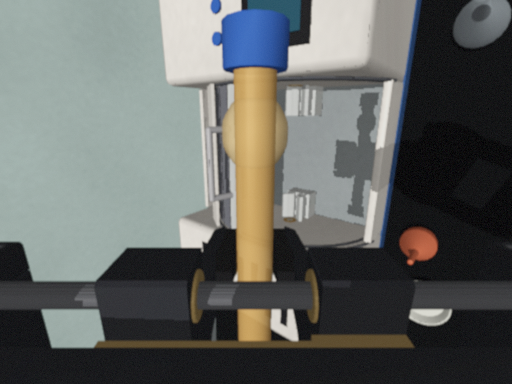

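After the flip the blue, bulged end points to the detector, and the tube hasn't moved in the grip. The lift did press on something with about 18 N along the jaw direction, probably the gripper body on the shutter edge. So I'll place along the tool axis at 50°, where there is more room.

```bash
python3 - <<'E'
from bench import r
from h import *
z,q=tool(50); q=flip(q); y=np.array([-z[2],0,z[0]]); g=np.array([-.0093,-.003,.110])+.013*z
print(r.ik(L2W(g),q))
r.move_pose(L2W(g-.22*z+.003*y),q)
print(r.servo_line(L2W(g-.06*z+.003*y),v=.15,threshold=8))
r.wait(.3); f0=r.sense()["contact_force"]
print(r.servo_line(L2W(g-.012*z+.003*y),v=.06,threshold=5), r.sense()["contact_force"]-f0)
print(r.servo_line(L2W(g),v=.03,threshold=5))
r.wait(.2); s=r.sense(); print(s["t"],W2L(s["eef_pos"])-g,s["contact_force"]-f0,s["opening"],s["joint_pos"].round(2))
d=r.snapshot("wrist"); cv2.imwrite("pics/w7.png",d["frame"])
E
```

```text
[-0.19065648  0.49979588  1.79687392  0.73570951  0.21311054  2.24552179]
False
False [-0.70062663 -0.05122913 -0.67415731]
True
27.2083 [ 0.00054305 -0.00015965  0.00022249] [0.45690421 0.7565257  6.5043027 ] 0.019688365595758078 [-0.19  0.5   1.8   0.74  0.21  2.24]
```

View pics/w7.png

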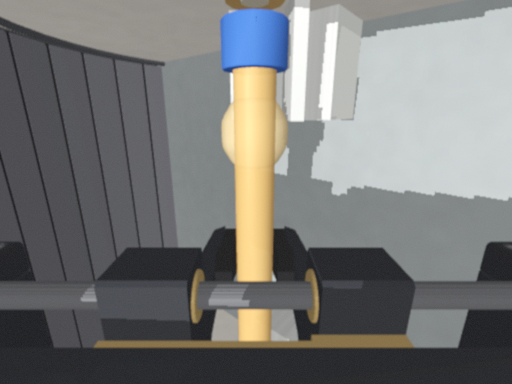

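The tube is seated at the pick pose with a 6 N upward reaction, and there is still a gap to the detector wall. I'll relieve it, regrip lightly and slide it.

```bash
python3 - <<'E'
from bench import r
from h import *
r.gripper_to(.026); r.wait(.3); 
s=r.sense(); print("released F",s["contact_force"])
r.gripper_to(.012,f_grip=8); r.wait(.2)
f0=r.sense()["contact_force"]; print("grip",f0,r.sense()["opening"])
p=W2L(r.sense()["eef_pos"])
for i in range(1,2):
    hit=r.servo_line(L2W(p+[0,-.022,0]),v=.02,threshold=4)
s=r.sense(); print(hit,s["t"],W2L(s["eef_pos"])-p,s["contact_force"]-f0,s["opening"])
d=r.snapshot("wrist"); cv2.imwrite("pics/w8.png",d["frame"])
E
```

```text
released F [ 0.14059293 -0.53439512 -0.36988385]
grip [5.47112865 0.64882074 2.14347952] 0.019796194928136505
True 28.5833 [ 8.14289578e-05 -8.04550944e-05  1.41991480e-05] [-5.9609442   0.37932244 -0.69961743] 0.019578724239038822
```

View pics/w8.png

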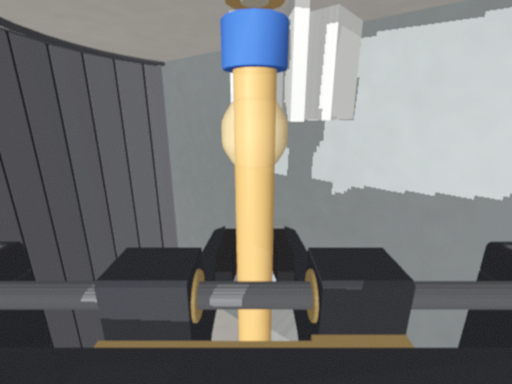

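```bash
python3 - <<'E'
from bench import r
from h import *
r.wait(.3); f0=r.sense()["contact_force"]; p=W2L(r.sense()["eef_pos"]); print(f0)
for i in range(1,24):
    hit=r.servo_line(L2W(p+[0,-.001*i,0]),v=.02,threshold=6)
    s=r.sense(); df=RP.inv().apply(s["contact_force"]-f0)
    print(i,hit,(W2L(s["eef_pos"])-p).round(4)[1],df.round(1))
    if df[1]>3: break
print(s["t"],s["opening"])
E
```

```text
[-3.27713452  0.9230982   0.90513326]
1 False -0.0007 [2.6 3.2 2. ]
29.1833 0.019232648687803715
```

```bash
python3 - <<'E'
from bench import r
from h import *
f0=r.sense()["contact_force"]; p=W2L(r.sense()["eef_pos"]); print(f0)
for i in range(1,22):
    hit=r.servo_line(L2W(p+[0,-.001*i,0]),v=.02)
    s=r.sense(); df=RP.inv().apply(s["contact_force"])
    print(i,(W2L(s["eef_pos"])-p).round(4)[1],df.round(1),round(float(s["opening"]),4))
    if df[1]>8: break
print(s["t"])
d=r.snapshot("wrist"); cv2.imwrite("pics/w9.png",d["frame"]); bl=cv2.inRange(cv2.cvtColor(d["frame"],cv2.COLOR_BGR2HSV),(100,130,40),(130,255,255)); ys,xs=np.nonzero(bl[:100]); print("blue rows",ys.min(),ys.max())
a=cv2.imread("pics/w7.png"); bl=cv2.inRange(cv2.cvtColor(a,cv2.COLOR_BGR2HSV),(100,130,40),(130,255,255)); ys,xs=np.nonzero(bl[:100]); print("w7",ys.min(),ys.max())
E
```

```text
[-0.76732865  4.16670644  2.91994907]
1 -0.0007 [-1.   4.9  2.3] 0.0195
2 -0.0013 [-0.4  6.7  4.2] 0.0194
3 -0.002 [0.3 8.5 4. ] 0.0197
29.9333
blue rows 9 71
w7 9 71
```

```bash
python3 - <<'E'
from bench import r
from h import *
d=r.snapshot("wrist"); a=cv2.imread("pics/w7.png"); b=d["frame"]
T=a[60:135,280:345]; res=cv2.matchTemplate(b[30:165,265:360],T,cv2.TM_CCOEFF_NORMED); _,mx,_,loc=cv2.minMaxLoc(res); print("support shift px",loc[0]-15,loc[1]-30,mx)
for nm,im in(("w7",a),("now",b)):
    g=cv2.cvtColor(im,cv2.COLOR_BGR2GRAY)
    print(nm,"col310",[int(v) for v in g[0:150:4,310]],"col330",[int(v) for v in g[90:150:4,330]])
    print(" col255 top",im[0:16,255].tolist(),im[0:12:2,225].tolist())
for z in(.095,.11,.125):
    print(z,[W2L(onz(d,uv,z)).round(4).tolist() for uv in((310,120),(335,120))])
for v in(5,9,58,63,71): print("cap",v,[W2L(onz(d,(u,v),.11)).round(4).tolist() for u in(223,254)])
e,_=ray(d,(0,0)); print("cam",W2L(e))
E
```

```text
support shift px 0 6 0.9701321721076965
w7 col310 [156, 152, 158, 185, 184, 180, 180, 179, 179, 179, 178, 179, 179, 178, 178, 178, 178, 178, 176, 176, 177, 176, 175, 175, 175, 176, 177, 175, 175, 176, 153, 133, 131, 131, 133, 131, 133, 131] col330 [255, 255, 255, 253, 250, 246, 235, 223, 204, 203, 201, 202, 203, 203, 204]
 col255 top [[112, 125, 130], [112, 125, 130], [110, 123, 127], [111, 125, 131], [113, 126, 131], [113, 126, 131], [106, 122, 129], [104, 116, 125], [160, 120, 112], [218, 140, 100], [237, 151, 94], [241, 155, 96], [240, 154, 96], [240, 155, 98], [240, 154, 96], [239, 154, 96]] [[90, 114, 130], [104, 124, 135], [134, 142, 147], [141, 145, 149], [140, 145, 149], [140, 145, 149]]
now col310 [179, 172, 164, 158, 167, 195, 190, 184, 180, 181, 179, 179, 178, 181, 179, 179, 178, 178, 178, 177, 177, 176, 177, 177, 176, 175, 176, 176, 177, 177, 176, 181, 132, 132, 131, 131, 131, 133] col330 [255, 255, 255, 255, 255, 253, 247, 245, 234, 209, 205, 203, 202, 203, 204]
 col255 top [[64, 102, 126], [64, 101, 124], [104, 127, 143], [159, 173, 179], [172, 182, 184], [148, 159, 161], [117, 130, 135], [133, 126, 127], [186, 130, 111], [220, 141, 94], [236, 151, 94], [240, 155, 96], [241, 156, 97], [240, 156, 97], [240, 155, 97], [240, 156, 97]] [[141, 146, 150], [118, 134, 145], [102, 128, 146], [107, 125, 139], [122, 134, 142], [130, 140, 145]]
0.095 [[-0.0307, -0.0787, 0.095], [-0.043, -0.079, 0.095]]
0.11 [[-0.0389, -0.0793, 0.11], [-0.0497, -0.0795, 0.11]]
0.125 [[-0.0471, -0.0798, 0.125], [-0.0564, -0.08, 0.125]]
cap 5 [[0.0102, -0.1302, 0.11], [-0.0088, -0.1262, 0.11]]
cap 9 [[0.0103, -0.1286, 0.11], [-0.0088, -0.1248, 0.11]]
cap 58 [[0.0113, -0.1078, 0.11], [-0.0088, -0.1056, 0.11]]
cap 63 [[0.0114, -0.1056, 0.11], [-0.0088, -0.1036, 0.11]]
cap 71 [[0.0116, -0.1019, 0.11], [-0.0088, -0.1003, 0.11]]
cam [-0.09504374 -0.08298056  0.21213916]
```

```bash
python3 - <<'E'
from bench import r
from h import *
r.wait(.3); print("held",r.sense()["contact_force"].round(1))
r.gripper_to(.026); r.wait(.3); s=r.sense(); p=W2L(s["eef_pos"]); print("free",s["contact_force"].round(1),p)
r.servo_line(L2W(p+[.001,0,.001]),v=.02)
r.gripper_to(.012,f_grip=6); r.wait(.5); s=r.sense(); p=W2L(s["eef_pos"]); print("grip",s["contact_force"].round(1),s["opening"],p)
for i in range(1,14):
    r.servo_line(L2W(p+[0,-.001*i,0]),v=.02)
    s=r.sense(); df=RP.inv().apply(s["contact_force"])
    print(i,(W2L(s["eef_pos"])-p).round(4)[1],df.round(1))
    if df[1]>6: break
r.wait(.4); s=r.sense(); print(s["t"],s["contact_force"].round(1),(W2L(s["eef_pos"])-p).round(4))
d=r.snapshot("wrist")
a=cv2.imread("pics/w7.png"); b=d["frame"]
T=a[60:135,280:345]; res=cv2.matchTemplate(b[30:185,255:370],T,cv2.TM_CCOEFF_NORMED); _,mx,_,loc=cv2.minMaxLoc(res); print("support shift px",loc[0]-25,loc[1]-30,mx)
ys,xs=np.nonzero(cv2.inRange(cv2.cvtColor(b,cv2.COLOR_BGR2HSV),(100,130,40),(130,255,255))[:100]); print("blue",ys.min(),ys.max())
E
```

```text
held [-0.1  9.1  4.6]
free [-0.7 -0.5  0.5] [-0.00030617 -0.00708076  0.10015886]
grip [-4.6 -0.7 -0.3] 0.02002371498590282 [ 0.00047751 -0.00700396  0.10099807]
1 -0.0007 [-4.3  2.9  0.9]
2 -0.0021 [-5.4  0.6  2. ]
3 -0.0029 [-4.9  1.9  1.5]
4 -0.0038 [-4.9  1.7  2.6]
5 -0.0048 [-5.5  3.   2.8]
6 -0.0055 [-5.   3.7  2.7]
7 -0.0061 [-3.4  7.5  1.4]
34.1 [-3.7  6.8  1.8] [-0.0001 -0.006   0.0001]
support shift px 1 21 0.8973175883293152
blue 14 75
```

```bash
python3 - <<'E'
from bench import r
from h import *
a=cv2.imread("pics/w7.png"); T=a[60:135,280:345]
def look():
    b=r.snapshot("wrist")["frame"]; res=cv2.matchTemplate(b[30:185,255:370],T,cv2.TM_CCOEFF_NORMED); _,mx,_,loc=cv2.minMaxLoc(res)
    bl=cv2.inRange(cv2.cvtColor(b,cv2.COLOR_BGR2HSV),(100,130,40),(130,255,255))[:100]; ys,xs=np.nonzero(bl)
    print("support",loc[1]-30,"blue",ys.min(),ys.max(),round(mx,2))
look()
p=W2L(r.sense()["eef_pos"])
for i in range(1,5):
    r.servo_line(L2W(p+[0,-.001*i,0]),v=.02)
    s=r.sense(); print(i,(W2L(s["eef_pos"])-p).round(4)[1],RP.inv().apply(s["contact_force"]).round(1)); 
    if RP.inv().apply(s["contact_force"])[1]>11: break
r.wait(.3); look()
E
```

```text
support 21 blue 14 75 0.9
1 0.0 [-1.2  7.1  0.5]
2 -0.0008 [-0.9  8.9  0.1]
3 -0.0017 [-1.3  8.5  0. ]
4 -0.0027 [-1.8  9.6  0.1]
support 27 blue 22 81 0.88
```

Pushing a further 2.7 mm only slipped the pads along the tube. The tube stayed still relative to the support, so it is against the wall. I'll release, withdraw along the tool axis and check numerically.

```bash
python3 - <<'E'
from bench import r
from h import *
r.gripper_to(.040); r.wait(.2)
z,q=tool(50); p=W2L(r.sense()["eef_pos"]); f0=r.sense()["contact_force"]
print("retreat hit",r.servo_line(L2W(p-.06*z),v=.06,threshold=6),r.sense()["contact_force"]-f0)
r.servo_line(L2W(p-.22*z),v=.2)
r.servo_line(L2W([-.19,0,.43]),v=.2)
d=r.snapshot("wrist"); np.savez("w10.npz",**d)
hs=cv2.cvtColor(d["frame"],cv2.COLOR_BGR2HSV)
bl=cv2.inRange(hs,(100,130,60),(130,255,255)); am=cv2.inRange(hs,(8,90,60),(28,255,255))
for n,m in(("blue",bl),("amber",am)):
    k,_,st,ce=cv2.connectedComponentsWithStats(m)
    for i in range(1,k):
        if st[i,4]>60: print(n,st[i].tolist(),W2L(onz(d,ce[i],.11)).round(4),[W2L(onz(d,(ce[i][0],v),.11)).round(4)[1] for v in(st[i,1],st[i,1]+st[i,3])])
r.move_j([1.04,.1,1.3,0,1.46,-.2])
s=r.sense(); print(s["t"],s["contact_force"])
t=r.snapshot("top"); np.savez("t10.npz",**t)
sc=r.snapshot("scene")
old=cv2.imread("pics/top0.png")
hs=cv2.cvtColor(t["frame"],cv2.COLOR_BGR2HSV)[60:200,185:320]
for n,lo,hi in(("blue",(100,130,60),(130,255,255)),("amber",(8,90,60),(28,255,255))):
    k,_,st,ce=cv2.connectedComponentsWithStats(cv2.inRange(hs,lo,hi))
    for i in range(1,k):
        if st[i,4]>20: 
            u,v,w,h=st[i,:4]; print("top",n,st[i].tolist(),W2L(onz(t,ce[i]+[185,60],.11)).round(4),[W2L(onz(t,(uu+185,ce[i][1]+60),.11)).round(4)[1] for uu in(u,u+w)])
df=cv2.absdiff(old,t["frame"]).max(2)
for n,(x,y) in dict(bulb=(194,225),flask=(335,233),dish=(146,235)).items(): print(n,"changed px",(df[y-25:y+25,x-22:x+22]>50).sum())
print("handle open proj",proj(t,L2W(handle(1.309))))
row=t["frame"][60:110,252].max(1); print(row.tolist())
E
```

```text
retreat hit False [-0.72940805  0.10627315  0.81108461]
blue [208, 0, 8, 11, 77] [ 0.1897 -0.2834  0.11  ] [np.float64(-0.2915), np.float64(-0.2725)]
blue [376, 0, 41, 248, 1145] [-0.1854 -0.0712  0.11  ] [np.float64(-0.2144), np.float64(0.1277)]
blue [210, 31, 7, 12, 74] [ 0.1893 -0.2265  0.11  ] [np.float64(-0.236), np.float64(-0.2139)]
blue [283, 82, 17, 12, 179] [-0.0081 -0.1167  0.11  ] [np.float64(-0.1253), np.float64(-0.1054)]
amber [283, 95, 16, 98, 1007] [-0.0088 -0.0232  0.11  ] [np.float64(-0.1039), np.float64(0.0773)]
amber [405, 227, 29, 27, 372] [-0.242   0.1048  0.11  ] [np.float64(0.0848), np.float64(0.1265)]
amber [153, 269, 20, 54, 553] [0.5425 0.5951 0.11  ] [np.float64(0.4681), np.float64(0.7365)]
amber [337, 269, 20, 54, 546] [-0.1491  0.2483  0.11  ] [np.float64(0.1941), np.float64(0.3058)]
amber [134, 334, 320, 14, 2753] [-0.0944  0.3931  0.11  ] [np.float64(0.3712), np.float64(0.4067)]
41.8583 [ 0.9227257   0.54138364 -0.63801113]
top blue [116, 63, 8, 11, 74] [-0.0093 -0.1157  0.11  ] [np.float64(-0.1081), np.float64(-0.1258)]
top amber [34, 63, 81, 12, 682] [-0.0099 -0.018   0.11  ] [np.float64(0.0735), np.float64(-0.1059)]
bulb changed px 0
flask changed px 0
dish changed px 0
handle open proj [250.33012792  81.83888042]
[208, 217, 220, 219, 218, 215, 215, 214, 216, 218, 220, 215, 208, 191, 156, 116, 111, 110, 101, 107, 137, 173, 185, 174, 158, 130, 100, 89, 101, 108, 119, 158, 198, 211, 212, 210, 210, 209, 212, 210, 211, 213, 210, 191, 146, 107, 102, 103, 102, 106]
```

```bash
python3 -c "
from bench import r
r.finish_job()"
```

```text
the job is handed in; nothing more can be done
```

The job is done and handed in; the last clock reading before that was 41.9 s of the 64 s. I raised the shutter to its back stop, turned the tube end for end, laid it back in the V supports and slid it against the detector-side wall. I then let go and moved the arm clear.

**Last checks:**
- **Tube:** the blue cap measured y -105 to -125 mm in both the wrist and top views. That puts the tube's centre at about -15 mm, which is contact with the wall.
- **Wall contact:** while I was still holding the tube, pushing on only slipped the pads along the glass, and the tube stayed put.
- **Shutter:** the handle is at its fully open position, image row 82 against a predicted 81.8.
- **Bystanders:** the flask, bulb and dish show no change from the first picture.

**What did not go cleanly:**
- **Lift:** as I lifted the tube out, the wrist sensor read about 18 N along the jaw direction. I think this was the gripper body touching the open shutter's edge, below the 40 N limit. I placed the tube along a different line and saw no such contact.
- **Slide:** the first try stopped early on a force transient. The second met friction from pressing down, so I regripped. The push into the wall peaked at about 10 N.

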